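# Push a projector into the test nest and close the clamp on it

### The arm

A 6-joint arm with a two-finger parallel gripper is mounted at the origin on the work surface. World frame = base frame: x ahead of the robot, y to its left, z up, the work surface at z = 0. Lengths are in m, angles in rad, forces in N, time in s.
With the tool pointing down it reaches from about 0.25 to 0.775 m from the base axis. Payload 4 kg.
Tool frame: the origin (TCP) lies where the fingers leave the gripper's body, on its centre line; the fingertips stand 97 mm ahead of it and the grasp point (between the pads) lies 78 mm ahead of it (pinch_z is the x of the grasp point in the tool frame, in m); x points along the fingers, y is the direction in which the jaws open and shut, and the axes are right-handed (so a half turn about x gives the same grasp; the last joint's range is limited). The gripper opens to 94 mm and grips with 3 to 60 N. Pads are 16 mm wide; open, the fingers measure 119 mm over their backs; the gripper's body (75 mm by 177 mm) begins 78 mm behind the grasp point.
Start: joints at [1.05, 0.087, 1.371, -0, 1.684, -0.103], TCP at [0.223, 0.503, 0.303] pointing down, gripper open.
Joint ranges: [-3.1, 3.1], [-0.76, 2.03], [0.27, 2.55], [-1.08, 4.22], [0.17, 2.65], [-2.57, 2.57]. Speed limits (rad/s): [2.79, 2.79, 3.14, 3.14, 3.14, 3.14].

### API

Orientations are given as a 3x3 rotation matrix whose columns are the frame's x, y, z axes.
In Python, from cell import read_state, read_camera, camera_params, sign_off, spot_in, tip_of, pinch_z gives the robot as it stands. The module is installed in compiled form; this text tells all that it offers.
- The arm moves only by the tool carry_out, never from a script. Its argument "increments" is a list of rows, each a list of 3 entries, a list of its own where there are three numbers: the shift along the tool's x, y, z each as a share of 2 cm, from -1 to 1, then the turn, a rotation vector about the tool's x, y, z each as a share of 0.1 rad, from -1 to 1, then the finger opening in mm, from 0 to 94. A call has 1 to 5 rows; each row shifts and turns the commanded pose from where the row before left it, along the tool's axes as they then stand; what a row does not reach is not made up. A row lasts 1/8 s, in which the tool goes at most 62.5 mm and 10.7 degrees, less where a joint would pass 70% of its speed; a pose out of reach is approached as far as the arm can. A call with a number of a shift or a turn outside -1 to 1 is refused whole. A call with a gripper value outside its range is refused whole. The fingers move at their own pace and stop on an object; "force" is the grip in N (left out, the last holds). Time passes only in rows, so rows that do not move let the fingers close. It gives the time, the measured TCP pose, the force and the opening at its end, in the units of the state.
- read_state(): the state, without advancing time (a new reading comes with each control period).
- read_camera(name): name is "scene" or "top" or "wrist"; returns the picture (420x560x3 uint8, red, green, blue); there is no depth.
- camera_params(name): a dict with "K" (3x3 intrinsics, pixels), "R" (3x3) and "t" (3): a world point X has camera coordinates R X + t; the wrist camera has in their place "tool_from_camera" (4x4, takes a point from camera to tool coordinates, whose origin is the TCP and whose axes are the tool frame's). Camera axes: x right, y down, z forward; pixel columns grow to the right and rows downward; lengths in m; the calibration is good to about 2 mm. A picture is of the moment at which its call begins: read the wrist's pose just before it. camera_params takes no time and is no camera call.
- sign_off(): hands the job in, once; it reports no verdict.
Trained networks look in the newest picture that a camera, given by its name, has taken for a name from the list of things; names that differ only in an ending like _2 or _b are one class to them, and where a whole thing is asked for, a point or a joint stands for the part that bears it (a point fixed in the world has none). Each returns a list of dicts, best first, with "score" (0 to 1); they miss things now and then, are a little off and sometimes report something else, mostly with a low value. They report only what shows in the picture. A call takes as long as a camera call. They do not tell look-alikes from the thing itself.
- spot_in(camera, thing): "xy" ([column, row] in pixels, amid what is visible of it).
- tip_of(camera, thing): "xy" ([column, row] in pixels: a listed point, or the origin of a listed thing).
The state is a dict: "t": time; "joints": joint angles; "qvel": joint speeds; "joint_torque": joint torques, N m; "tcp_pos": TCP position; "orientation": TCP orientation; "ft_force": force on the tool from outside, world axes, zero at the start; "ft_torque": the same for the moment, N m; "gripper_width": finger opening in m.
Only numpy, scipy, OpenCV 4.12 (cv2) and the standard library are available. Lean on these libraries where they do the work, as an engineer would, in place of code of your own. Each camera call takes 0.05 s, during which the arm holds its last target.

### The job

Push the small projector along the bench, without lifting or tipping it, until it sits flush against both metal stops of the test nest (the long back bar and the short side bar), and push the sliding clamp from behind along the bar until its rubber pad rests against the projector. Only push with the fingers: do not grip anything or touch the clamp's rubber pad, leave the other things on the bench where they are, and finish with the gripper clear.

Things in the scene. Friction and masses are not known exactly. Their poses are not given: they have to be found in the camera images.
- jig: the test nest, fixed to the bench: two aluminium bars forming a corner, other two sides open. May be turned. Origin: on the bench, where the middle of the projector's underside belongs when home. Its x points towards the back bar, y towards the side bar.
- back_stop (a point): on the stop face of the long back bar, at bench level: nest x = +60, y = 0 mm. The bar is 20 mm high, 20 mm thick (nest x 60 to 80) and runs along nest y from -360 to +100 mm. Axes as the nest's.
- side_stop (a point): on the stop face of the short side bar, at bench level: nest x = 0, y = +70 mm. The bar is 20 mm high, 20 mm thick (nest y 70 to 90), nest x from -60 to +80 mm. Axes as the nest's.
- projector: small white projector, loose, 120 (its x) x 140 (its y) x 56 mm high, about 0.75 kg. Lower 30 mm: full-size shell, upright sides; above, inset 7 mm all round. Origin: centre of its underside. +x side (black lens) goes to the back bar, +y side to the side bar; home, its axes are parallel to the nest's. It starts short of both bars, turned a little.
- clamp (a joint): slide of the clamp along the back bar, m, growing in nest +y (towards the side bar). At 0 (farthest out) its rubber face is at nest y = -230 mm; it meets the home projector's -y side at 0.160; the slide ends at 0.19. Friction about 1.5 N, no spring, stays where left. It can push the projector along.
- clamp_back (a point): centre of the back (-y) face of the clamp's upright steel plate, the face to push: 56 mm wide along nest x, 3 to 48 mm above the bench. Lies 25.5 mm above the bench, at nest x = +30, 19 mm behind the rubber face; axes as the nest's. Beside it, from nest x = 52 to 88 mm, the carriage on the bar reaches 21 mm farther back and 44 mm high.
- clamp_pad: the clamp's rubber pad, on the plate's +y side: 50 mm wide, 20 high, 5 thick; not to be touched by the fingers. Origin: its middle, axes as the nest's. It gives about 1 mm when squeezed hard.
- lens_cap: bystander: black round lens cap, 48 mm across, 12 mm high, lying flat; origin at the centre of its underside
- lens_barrel: bystander: black lens barrel standing upright, 52 mm across, 56 mm high; origin at the centre of its underside
- screw_jar: bystander: clear jar with metal lid, 56 mm across, 70 mm high; origin at the centre of its underside
- screwdriver: bystander: black-handled screwdriver lying flat, 190 mm long along its x; origin under its middle
- remote: bystander: white remote control lying flat, 120 x 42 x 18 mm; origin at the centre of its underside
- filter: bystander: grey air-filter frame lying flat, 110 x 70 x 14 mm; origin at the centre of its underside
Not all that is in view belongs to the job. Leave any blue or green look-alike of the projector alone.

How it is judged:
At the end, for the whole second after the job is handed in: The projector stands flat and at rest, within 3 mm of home against the back bar and against the side bar, square to the nest within 0.03 rad, and the clamp's rubber pad is up against it (clamp joint 0.156 to 0.164) (x of projector in the frame of jig between -0.003 and 0.003 m and y of projector in the frame of jig between -0.003 and 0.003 m and angle between the x axis of projector and the x axis of jig, either way round below 0.03 rad and angle between projector's own z axis and vertical below 0.03 rad and height (world z) of projector below 0.004 m and value of joint clamp between 0.156 and 0.164 m and linear speed of projector below 0.01 m/s); the robot touches nothing.
It fails at once if the projector is lifted off the bench or tipped (height (world z) of projector above 0.012 m or angle between projector's own z axis and vertical above 0.15 rad).
It fails at once if the fingers touch the clamp's rubber pad (the clamp was gripped or pulled) (contact force between the fingers and clamp_pad above 1 N).
It fails at once if another thing on the bench is moved by more than 20 mm (distance of any of lens_cap, lens_barrel, screw_jar, screwdriver, remote, filter from where it was at the start of the episode above 0.02 m).
It also fails if it takes over 72 s, if anything falls off the work surface, if the arm or the gripper's body presses on something with over 40 N, if the wrist force passes 120 N, or if a joint passes its speed limit or range.

## Working session

There is one attempt and no reset: what is moved stays moved. The work goes in short steps, Python scripts to look and compute and a tool call to move; the robot and the scene stay as the last step left them, time stands still between calls to the robot, and variables do not carry over. Pictures are saved under pics/ and viewed, and the job is handed in when it is done.

Besides the shell and the picture viewer there is one more tool, called after ">>>" in YAML: its name, and indented under it one key for each argument. carry_out: Moves the arm, as the interface text tells. Its arguments: {"type":"object","properties":{"increments":{"type":"array"},"force":{"type":"number"}},"required":["increments"]}

```bash
mkdir -p pics; ls; python3 - <<'E'
from cell import *
import cv2,json
s=read_state()
for k,v in s.items(): print(k,v)
for n in ["scene","top","wrist"]:
    im=read_camera(n); cv2.imwrite(f"pics/a_{n}.png",im[:,:,::-1]); 
    p=camera_params(n); print(n,{k:__import__('numpy').round(v,4).tolist() for k,v in p.items()})
E
```

```text
pics
t 0.0
joints [ 1.04988932e+00  8.79992393e-02  1.37220789e+00 -6.04477182e-06
  1.68360847e+00 -1.03081012e-01]
qvel [ 5.91223426e-04 -9.31247232e-04 -2.05205032e-04  9.27929447e-04
  8.96815205e-05 -8.69486446e-04]
joint_torque [-1.98735775e-03 -3.40192258e+01 -3.02418458e+01  7.15832482e-02
  3.34541977e-02 -1.78117584e-04]
tcp_pos [0.22301162 0.5024075  0.30150329]
orientation [[-1.10107756e-03  4.05773828e-01  9.13972860e-01]
 [-1.93110224e-03  9.13970847e-01 -4.05775260e-01]
 [-9.99997529e-01 -2.21176508e-03 -2.22762044e-04]]
ft_force [ 0.06365245 -1.20352038  0.1738507 ]
ft_torque [-0.06150392  0.00254966  0.02055598]
gripper_width 0.09377460783499808
scene {'K': [[417.7535, 0.0, 279.1814], [0.0, 417.7535, 211.8695], [0.0, 0.0, 1.0]], 'R': [[0.4653, 0.8851, -0.0115], [0.5054, -0.2764, -0.8174], [-0.7267, 0.3745, -0.5759]], 't': [-0.2603, -0.2359, 1.6205]}
top {'K': [[418.6878, 0.0, 279.7417], [0.0, 418.6878, 202.4657], [0.0, 0.0, 1.0]], 'R': [[0.0008, -1.0, -0.0045], [-0.9931, -0.0003, -0.1174], [0.1174, 0.0046, -0.9931]], 't': [-0.0042, 0.549, 0.9858]}
wrist {'K': [[377.4531, 0.0, 283.4801], [0.0, 377.4531, 203.2519], [0.0, 0.0, 1.0]], 'tool_from_camera': [[0.0009, -0.2704, 0.9627, -0.082], [1.0, 0.0002, -0.0008, -0.0001], [0.0, 0.9627, 0.2704, -0.0795], [0.0, 0.0, 0.0, 1.0]]}
```

View pics/a_scene.png

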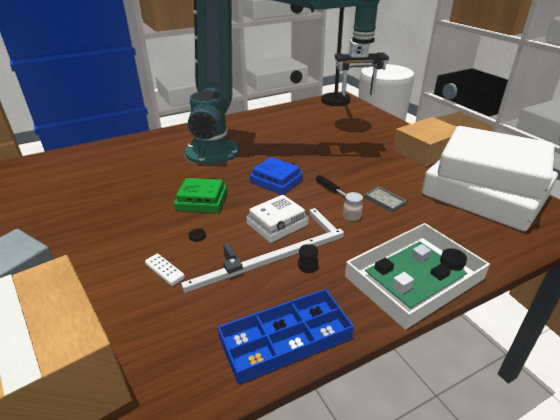

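View pics/a_top.png

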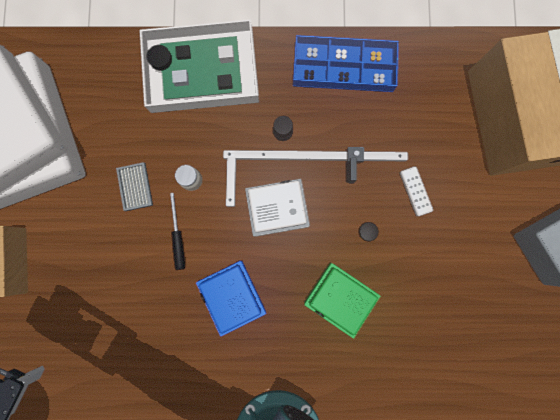

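View pics/a_wrist.png

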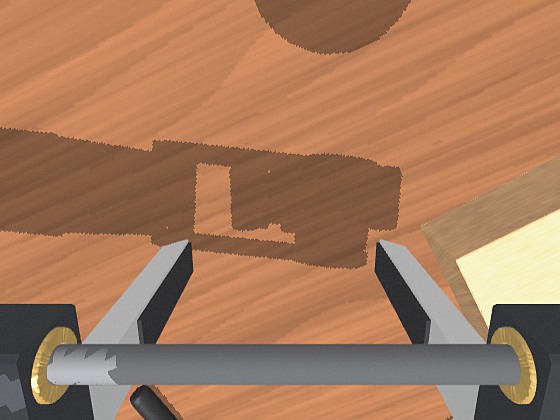

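```bash
cat > h.py <<'E'
import numpy as np, cv2
from cell import *
def bp(cam,uv,z):
    p=camera_params(cam); K,R,t=[np.array(p[k]) for k in("K","R","t")]
    d=R.T@np.linalg.solve(K,[uv[0],uv[1],1]); c=-R.T@t
    return c+d*(z-c[2])/d[2]
def pj(cam,X):
    p=camera_params(cam); K,R,t=[np.array(p[k]) for k in("K","R","t")]
    q=K@(R@np.array(X,float)+t); return q[:2]/q[2]
E
python3 - <<'E'
from h import *
Z=dict(jig=0,back_stop=0,side_stop=0,projector=0,clamp_back=.0255,clamp_pad=.0255,lens_cap=0,lens_barrel=0,screw_jar=0,screwdriver=0,remote=0)
for c in["top","scene"]:
    read_camera(c)
    for k in ["jig","back_stop","side_stop","projector","clamp_back","clamp_pad"]:
        for d in tip_of(c,k)[:3]:
            print(c,k,np.round(d["xy"],1),round(d["score"],2),np.round(bp(c,d["xy"],Z[k]),4)[:2])
im=cv2.imread("pics/a_top.png")[100:260,200:440]
cv2.imwrite("pics/b_top.png",cv2.resize(im,None,fx=3.3,fy=3.3,interpolation=cv2.INTER_CUBIC))
im=cv2.imread("pics/a_scene.png")[160:310,140:380]
cv2.imwrite("pics/b_scene.png",cv2.resize(im,None,fx=3.3,fy=3.3,interpolation=cv2.INTER_CUBIC))
print(read_state()["t"])
E
```

```text
top back_stop [261.2 158. ] 0.92 [0.6666 0.0435]
top side_stop [232.2 184.1] 0.84 [0.5995 0.1163]
top projector [232.4 298.6] 0.91 [0.3161 0.1118]
top projector [339.3 302.4] 0.76 [ 0.3074 -0.1492]
top projector [279.  208.1] 0.62 [ 0.5386 -0.0019]
top clamp_back [356.2 170.5] 0.88 [ 0.6293 -0.1925]
top clamp_back [265.  160.4] 0.67 [0.6548 0.0328]
top clamp_pad [348.  171.9] 0.6 [ 0.6258 -0.1722]
top clamp_pad [366.6 227.3] 0.19 [ 0.4891 -0.2149]
scene jig [298.5 231. ] 0.82 [0.5987 0.0421]
scene back_stop [305.5 241.9] 0.61 [0.6508 0.0346]
scene side_stop [317.1 226. ] 0.88 [0.604  0.1017]
scene projector [277. 224.] 0.96 [0.5393 0.0033]
scene projector [274.7 179.2] 0.74 [0.3069 0.1153]
scene projector [201.4 200.4] 0.63 [ 0.3116 -0.151 ]
scene clamp_back [225.4 255.8] 0.94 [ 0.6273 -0.1921]
0.85
```

View pics/b_top.png

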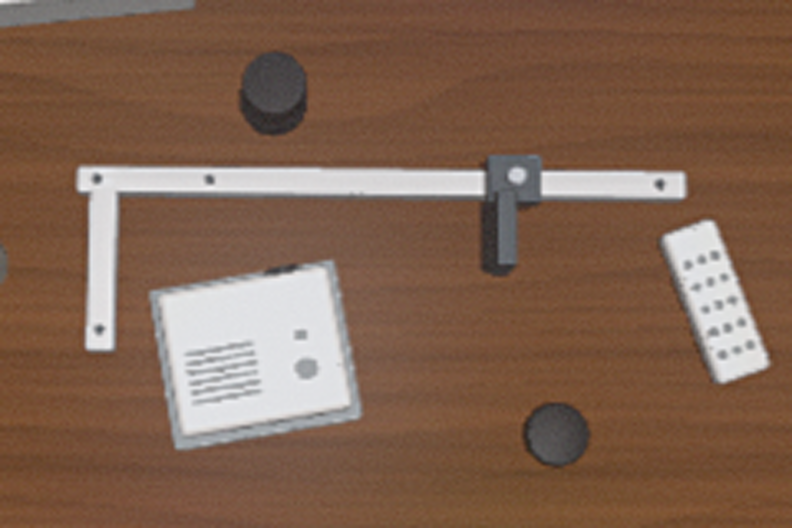

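View pics/b_scene.png

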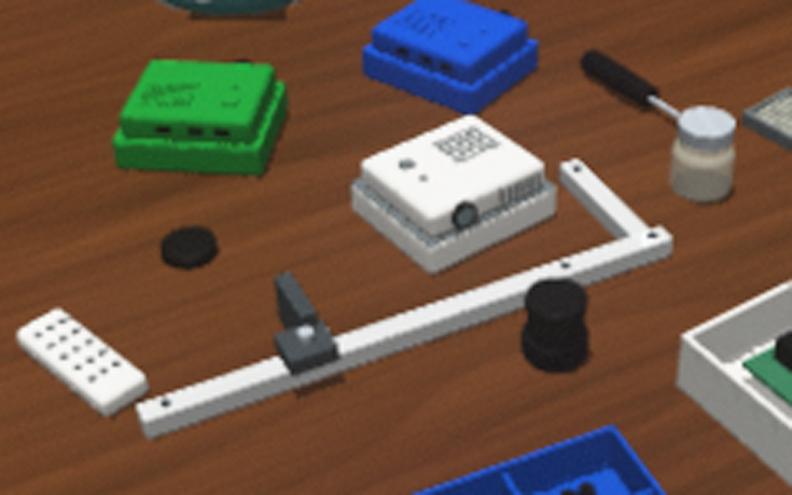

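```bash
cat > fit.py <<'E'
from h import *
from scipy.optimize import least_squares
def fit(obs,x0):
    # obs: (cam,uv,local xyz mm)
    def X(p,l):
        c,s=np.cos(p[2]),np.sin(p[2]); l=np.array(l)/1000
        return np.array([p[0]+c*l[0]-s*l[1],p[1]+s*l[0]+c*l[1],l[2]])
    f=lambda p:np.concatenate([pj(o[0],X(p,o[2]))-o[1] for o in obs])
    r=least_squares(f,x0,loss='soft_l1'); return r.x,f(r.x).reshape(-1,2),X
def draw(im,cam,p,loops,col,S,off):
    c,s=np.cos(p[2]),np.sin(p[2])
    for L in loops:
        q=[]
        for l in L:
            l=np.array(l)/1000
            q.append((pj(cam,[p[0]+c*l[0]-s*l[1],p[1]+s*l[0]+c*l[1],l[2]])-off+.5)*S-.5)
        cv2.polylines(im,[np.round(np.array(q)*8).astype(int)],True,col,1,cv2.LINE_AA,3)
PL=[[(60,70,30),(60,-70,30),(-60,-70,30),(-60,70,30)],[(53,63,56),(53,-63,56),(-53,-63,56),(-53,63,56)]]
JL=[[(60,70,20),(60,-360,20),(80,-360,20),(80,100,20),(60,100,20),(60,90,20),(-60,90,20),(-60,70,20)]]
E
python3 - <<'E'
from fit import *
T=lambda x,y:("top",np.array([(x+.5)/3.3+200-.5,(y+.5)/3.3+100-.5]))
jo=[T(78,168)+((80,100,20),),T(78,192)+((60,100,20),),T(686,173)+((80,-360,20),),T(686,198)+((60,-360,20),),T(86,350)+((-60,90,20),),T(115,350)+((-60,70,20),)]
po=[T(151,292)+((60,70,30),),T(332,261)+((60,-70,30),),T(361,415)+((-60,-70,30),),T(177,448)+((-60,70,30),)]
pj_,r,_=fit(jo,[.6,.04,0]); print(pj_.round(4)); print(r.round(2).tolist())
pp,r,_=fit(po,[.54,0,.15]); print(pp.round(4)); print(r.round(2).tolist())
np.save("jig.npy",pj_)
S=3.3
for cam,off,src in(("top",(200,100),"a_top"),("scene",(140,160),"a_scene")):
    im=cv2.imread(f"pics/{src}.png")[off[1]:off[1]+160,off[0]:off[0]+240]
    im=cv2.resize(im,None,fx=S,fy=S,interpolation=cv2.INTER_CUBIC)
    draw(im,cam,pp,PL,(0,0,255),S,np.array(off)); draw(im,cam,pj_,JL,(0,255,0),S,np.array(off))
    cv2.imwrite(f"pics/c_{cam}.png",im)
c,s=np.cos(pj_[2]),np.sin(pj_[2]);Rj=np.array([[c,-s],[s,c]])
print("proj in jig",Rj.T@(pp[:2]-pj_[:2]),pp[2]-pj_[2])
for w in [(.6293,-.1925),(.6273,-.1921)]: print("clampback in jig",Rj.T@(np.array(w)-pj_[:2]))
E
```

```text
[ 0.6012  0.0381 -0.0099]
[[0.04, -0.43], [-0.17, 0.14], [0.11, -0.2], [0.31, 0.09], [0.17, 0.12], [-0.5, 0.21]]
[0.5389 0.0028 0.1772]
[[-0.84, -0.41], [0.55, -0.95], [0.75, 0.5], [-0.49, 0.69]]
proj in jig [-0.06195447 -0.03592214] 0.18713870909237787
clampback in jig [ 0.03042907 -0.23032731]
clampback in jig [ 0.0284252  -0.22994718]
```

View pics/c_top.png

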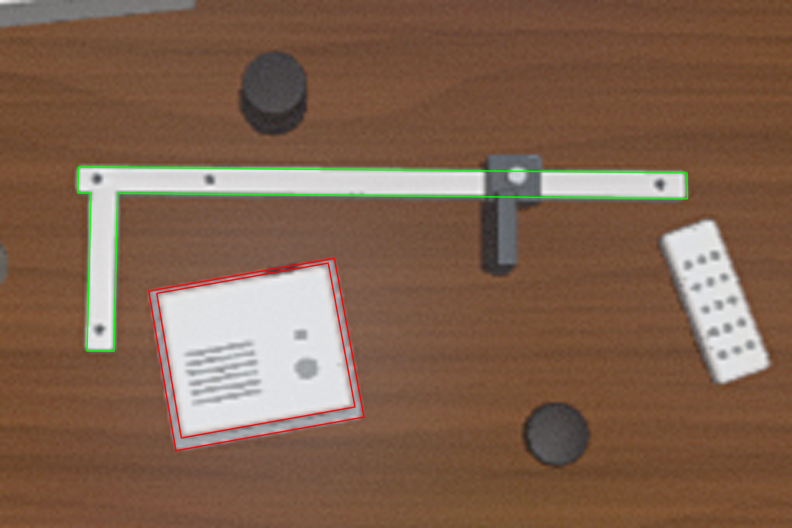

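View pics/c_scene.png

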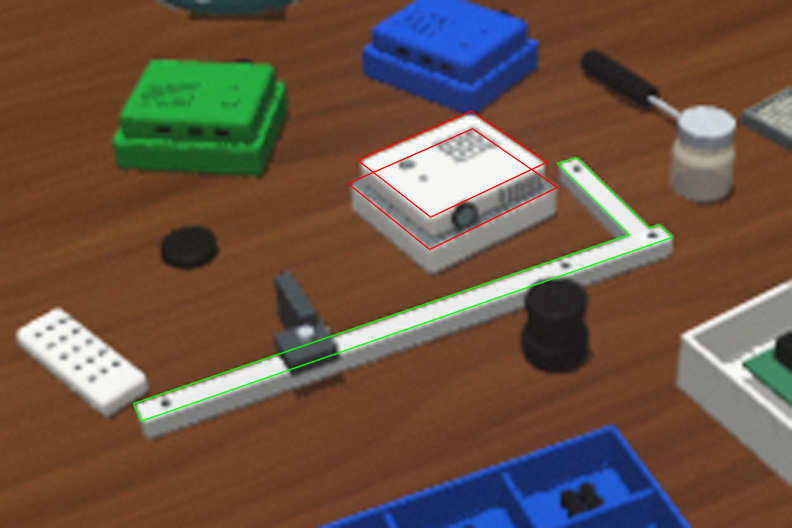

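>>> carry_out:
  increments:
    - [[0, -0.9, 0.9], [-0.82, 0, 0], 94]
    - [[0, -0.9, 0.8], [-0.82, 0, 0], 94]
    - [[0, -1, 0.6], [-0.82, 0, 0], 94]
    - [[0, -1, 0.5], [-0.82, 0, 0], 94]
    - [[0, -1, 0.5], [-0.82, 0, 0], 94]

```text
t: 1.48
tcp_pos: [0.2628, 0.3913, 0.3028]
orientation: [[0.0, 0.005, 1.0], [0.0, 1.0, -0.005], [-1.0, 0.0, 0.0]]
ft_force: [0.1, -0.4, 0.5]
gripper_width: 0.0939
```

```bash
cat > go.py <<'E'
import sys
from h import *
# usage: go.py nestx nesty z yaw_of_tool_y_in_nest(deg) -> remaining shift in tool axes (units of 2cm), turn about tool x (units .1 rad)
jg=np.load("jig.npy")
def st(tgt=None):
    s=read_state(); p=s["tcp_pos"];O=np.array(s["orientation"])
    c,sn=np.cos(jg[2]),np.sin(jg[2]);R=np.array([[c,-sn,0],[sn,c,0],[0,0,1]])
    q=R.T@(np.array(p)-[jg[0],jg[1],0]); On=R.T@O
    yaw=np.degrees(np.arctan2(On[1,1],On[0,1]))
    print("t %.2f nest mm"%s["t"],(q*1000).round(1),"yaw %.2f"%yaw,"xaxis",On[:,0].round(4),"F nest",(R.T@s["ft_force"]).round(1),"w %.3f"%s["gripper_width"],"j",np.round(s["joints"],2))
    if tgt is not None:
        d=On.T@(np.array(tgt[:3])/1000-q); dy=np.radians((tgt[3]-yaw+180)%360-180)
        z=np.array([0,0,-1.]); ax=np.cross(On[:,0],z)
        tilt=On.T@ax
        print("shift units",(d/.02).round(2),"turn units",(np.array([-dy,tilt[1],tilt[2]])/.1).round(3))
if __name__=="__main__": st([float(a) for a in sys.argv[1:]] or None)
E
python3 go.py -160 -38 200 90
```

```text
t 1.48 nest mm [-341.8  349.9  302.8] yaw 90.29 xaxis [ 3.e-04  3.e-04 -1.e+00] F nest [ 0.1 -0.4  0.5] w 0.094 j [ 0.86 -0.09  1.55 -0.    1.68 -0.71]
shift units [  5.14 -19.44   8.99] turn units [ 0.05   0.003 -0.003]
```

>>> carry_out:
  increments:
    - [[0, -1, 0.6], [0, 0, 0], 94]
    - [[0, -1, 0.6], [0, 0, 0], 94]
    - [[0, -1, 0.6], [0, 0, 0], 94]
    - [[0, -1, 0.6], [0, 0, 0], 94]
    - [[0, -1, 0.6], [0, 0, 0], 94]

```text
t: 2.1
tcp_pos: [0.3222, 0.2909, 0.3028]
orientation: [[0.0, 0.008, 1.0], [0.0, 1.0, -0.008], [-1.0, 0.0, 0.0]]
ft_force: [-0.7, 0.3, -0.0]
gripper_width: 0.0939
```

>>> carry_out:
  increments:
    - [[0.2, -1, 0.6], [0, 0, 0], 94]
    - [[0.2, -1, 0.6], [0, 0, 0], 94]
    - [[0.2, -1, 0.6], [0, 0, 0], 94]
    - [[0.2, -1, 0.6], [0, 0, 0], 94]
    - [[0.2, -1, 0.6], [0, 0, 0], 94]

```text
t: 2.72
tcp_pos: [0.3814, 0.1904, 0.2827]
orientation: [[0.001, 0.008, 1.0], [0.0, 1.0, -0.008], [-1.0, 0.0, 0.001]]
ft_force: [0.4, -0.3, -0.0]
gripper_width: 0.0941
```

>>> carry_out:
  increments:
    - [[0.4, -1, 0.4], [0, 0, 0], 94]
    - [[0.4, -1, 0.4], [0, 0, 0], 94]
    - [[0.4, -1, 0.4], [0, 0, 0], 94]
    - [[0.4, -1, 0.4], [0, 0, 0], 94]
    - [[0.4, -1, 0.4], [0, 0, 0], 94]

```text
t: 3.35
tcp_pos: [0.4206, 0.0901, 0.2426]
orientation: [[0.001, 0.008, 1.0], [0.0, 1.0, -0.008], [-1.0, 0.0, 0.001]]
ft_force: [0.1, -0.0, -0.1]
gripper_width: 0.0939
```

```bash
python3 go.py -160 -38 150 90
```

```text
t 3.35 nest mm [-181.1   50.2  242.6] yaw 90.12 xaxis [ 5.e-04  1.e-04 -1.e+00] F nest [ 0.1 -0.  -0.1] w 0.094 j [ 0.08 -0.17  1.73  0.    1.57 -1.48]
shift units [ 4.63 -4.41  1.04] turn units [ 0.021  0.005 -0.001]
```

>>> carry_out:
  increments:
    - [[1, -0.88, 0.2], [0, 0, 0], 94]
    - [[1, -0.88, 0.2], [0, 0, 0], 94]
    - [[1, -0.88, 0.2], [0, 0, 0], 94]
    - [[1, -0.88, 0.2], [0, 0, 0], 94]
    - [[1, -0.88, 0.2], [0, 0, 0], 94]

```text
t: 3.98
tcp_pos: [0.4398, 0.0021, 0.1423]
orientation: [[0.001, 0.008, 1.0], [0.0, 1.0, -0.008], [-1.0, 0.0, 0.001]]
ft_force: [-0.2, -0.4, -0.8]
gripper_width: 0.0939
```

>>> carry_out:
  increments:
    - [[0.6, 0, 0], [0, 0, 0], 94]
    - [[0.6, 0, 0], [0, 0, 0], 94]
    - [[0.5, 0, 0], [0, 0, 0], 94]
    - [[0, 0, 0], [0, 0, 0], 94]

```text
t: 4.47
tcp_pos: [0.4392, 0.0032, 0.108]
orientation: [[-0.001, 0.007, 1.0], [0.0, 1.0, -0.007], [-1.0, 0.0, -0.001]]
ft_force: [1.1, -0.8, 0.3]
gripper_width: 0.094
```

```bash
python3 go.py -130 -38 108 90; python3 - <<'E'
from h import *
for c in ["wrist","scene"]: cv2.imwrite(f"pics/d_{c}.png",read_camera(c)[:,:,::-1])
E
```

```text
t 4.47 nest mm [-161.6  -36.5  108. ] yaw 90.17 xaxis [-1.5e-03  3.0e-04 -1.0e+00] F nest [ 1.1 -0.8  0.3] w 0.094 j [-0.12 -0.03  1.89  0.    1.28 -1.69]
shift units [-0.   -0.08  1.58] turn units [ 0.03  -0.015 -0.003]
```

View pics/d_wrist.png

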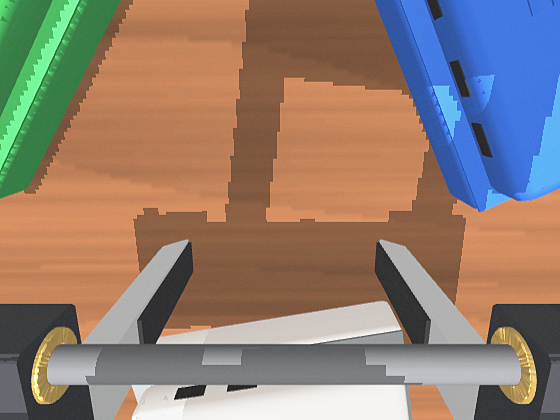

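View pics/d_scene.png

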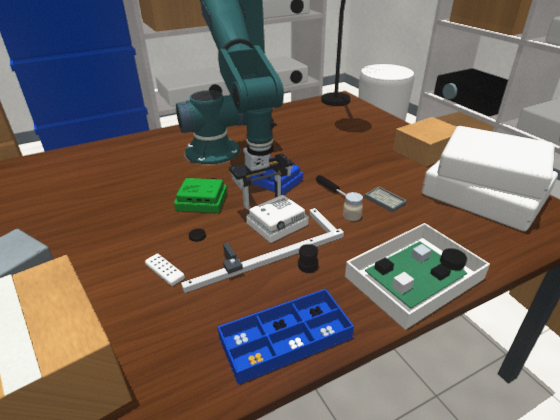

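>>> carry_out:
  increments:
    - [[0, 0, 0.5], [0, 0, 0], 94]
    - [[0, 0, 0.5], [0, 0, 0], 94]
    - [[0, 0, 0.4], [0, 0, 0], 94]
    - [[0, 0, 0.4], [0, 0, 0], 94]
    - [[0, 0, 0.4], [0, 0, 0], 94]

```text
t: 5.2
tcp_pos: [0.4839, 0.0026, 0.1083]
orientation: [[-0.001, 0.008, 1.0], [0.001, 1.0, -0.008], [-1.0, 0.001, -0.001]]
ft_force: [-3.4, 2.2, 1.0]
gripper_width: 0.0939
```

>>> carry_out:
  increments:
    - [[0, 0, 0.4], [0, 0, 0], 94]
    - [[0, 0, 0.4], [0, 0, 0], 94]
    - [[0, 0, 0.3], [0, 0, 0], 94]
    - [[0, 0, 0.3], [0, 0, 0], 94]
    - [[0, 0, 0.2], [0, 0, 0], 94]

```text
t: 5.82
tcp_pos: [0.516, 0.0019, 0.1085]
orientation: [[-0.0, 0.008, 1.0], [-0.0, 1.0, -0.008], [-1.0, -0.0, -0.0]]
ft_force: [-3.3, 0.2, -0.8]
gripper_width: 0.0941
```

```bash
python3 go.py -68 -38 108 90; python3 - <<'E'
from h import *
for c in ["top","scene"]: cv2.imwrite(f"pics/e_{c}.png",read_camera(c)[:,:,::-1])
off=(140,160)
im=cv2.imread("pics/e_scene.png")[160:310,140:380]
cv2.imwrite("pics/e_s.png",cv2.resize(im,None,fx=3.3,fy=3.3,interpolation=cv2.INTER_CUBIC))
E
```

```text
t 5.83 nest mm [-84.8 -37.  108.5] yaw 90.11 xaxis [-0.e+00 -2.e-04 -1.e+00] F nest [-3.3  0.2 -0.8] w 0.094 j [-0.11  0.14  1.72 -0.    1.29 -1.67]
shift units [ 0.02 -0.05  0.84] turn units [ 0.019 -0.     0.002]
```

View pics/e_s.png

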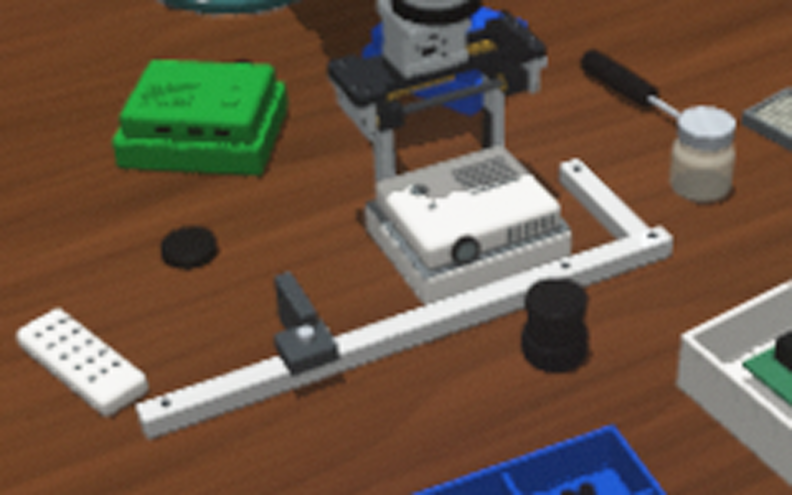

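View pics/e_top.png

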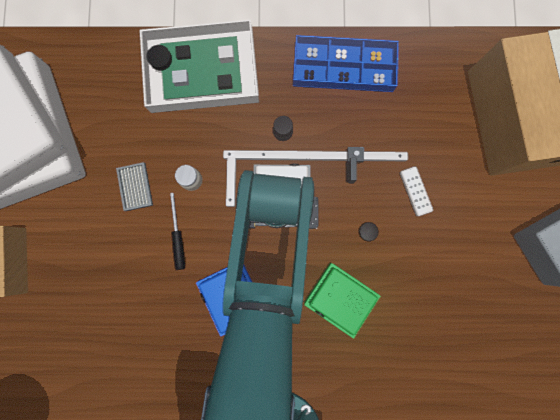

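>>> carry_out:
  increments:
    - [[0, 0, 0.25], [0, 0, 0], 94]
    - [[0, 0, 0.2], [0, 0, 0], 94]
    - [[0, 0, 0.15], [0, 0, 0], 94]
    - [[0, 0, 0.1], [0, 0, 0], 94]

```text
t: 6.42
tcp_pos: [0.5297, 0.002, 0.1088]
orientation: [[-0.0, 0.008, 1.0], [0.0, 1.0, -0.008], [-1.0, 0.0, -0.0]]
ft_force: [-4.9, -0.4, 1.6]
gripper_width: 0.094
```

>>> carry_out:
  increments:
    - [[0, 0, 0.1], [0, 0, 0], 94]
    - [[0, 0, 0.05], [0, 0, 0], 94]

```text
t: 6.68
tcp_pos: [0.5327, 0.002, 0.1088]
orientation: [[-0.0, 0.008, 1.0], [0.0, 1.0, -0.008], [-1.0, 0.0, -0.0]]
ft_force: [-3.8, -0.2, 0.8]
gripper_width: 0.094
```

```bash
python3 go.py -68 -38 108 90
```

```text
t 6.67 nest mm [-68.1 -36.8 108.8] yaw 90.12 xaxis [-1.e-04  1.e-04 -1.e+00] F nest [-3.8 -0.3  0.8] w 0.094 j [-0.1   0.17  1.68  0.    1.3  -1.67]
shift units [ 0.04 -0.06  0.  ] turn units [ 0.021 -0.001 -0.001]
```

Not yet a contact rise; 1 mm steps.

>>> carry_out:
  increments:
    - [[0, 0, 0.05], [0, 0, 0], 94]
    - [[0, 0, 0.05], [0, 0, 0], 94]

```text
t: 6.92
tcp_pos: [0.5333, 0.002, 0.1088]
orientation: [[-0.004, 0.008, 1.0], [0.0, 1.0, -0.008], [-1.0, 0.0, -0.004]]
ft_force: [-10.1, -0.1, 6.3]
gripper_width: 0.094
```

>>> carry_out:
  increments:
    - [[0, 0, 0.05], [0, 0, 0], 94]
    - [[0, 0, 0.05], [0, 0, 0], 94]

```text
t: 7.18
tcp_pos: [0.5338, 0.002, 0.1088]
orientation: [[-0.009, 0.008, 1.0], [0.0, 1.0, -0.008], [-1.0, 0.0, -0.009]]
ft_force: [-15.7, -0.1, 10.4]
gripper_width: 0.0938
```

>>> carry_out:
  increments:
    - [[0, 0, -0.5], [0, 0, 0], 94]
    - [[-0.3, 0, -1], [0, 0, 0], 94]
    - [[-1, 0, 0], [0, 0, 0], 80]
    - [[-1, 0, 0], [1, 0, 0], 70]
    - [[-1, 0, 0], [1, 0, 0], 70]

```text
t: 7.8
tcp_pos: [0.508, 0.0021, 0.1761]
orientation: [[0.005, 0.21, 0.978], [-0.0, 0.978, -0.21], [-1.0, 0.001, 0.005]]
ft_force: [0.7, -0.3, -0.5]
gripper_width: 0.0705
```

>>> carry_out:
  increments:
    - [[-1, 0, 0], [1, 0, 0], 70]
    - [[0, 0, 0], [1, 0, 0], 70]
    - [[0, 0, 0], [1, 0, 0], 70]
    - [[0, 0, 0], [1, 0, 0], 70]
    - [[0, 0, 0], [1, 0, 0], 70]

```text
t: 8.43
tcp_pos: [0.508, 0.0021, 0.1955]
orientation: [[0.005, 0.653, 0.758], [-0.0, 0.758, -0.653], [-1.0, 0.003, 0.004]]
ft_force: [0.1, -0.2, 0.7]
gripper_width: 0.0697
```

>>> carry_out:
  increments:
    - [[0, 0, 0], [1, 0, 0], 70]
    - [[0, 0, 0], [1, 0, 0], 70]
    - [[0, 0, 0], [1, 0, 0], 70]
    - [[0, 0, 0], [1, 0, 0], 70]
    - [[0, 0, 0], [1, 0, 0], 70]

```text
t: 9.05
tcp_pos: [0.508, 0.0021, 0.1955]
orientation: [[0.005, 0.936, 0.352], [-0.0, 0.352, -0.936], [-1.0, 0.005, 0.002]]
ft_force: [-0.2, -0.7, 0.4]
gripper_width: 0.07
```

```bash
python3 go.py -2 -145 180 0;  python3 - <<'E'
from h import *
for c in ["top","scene"]: cv2.imwrite(f"pics/f_{c}.png",read_camera(c)[:,:,::-1])
im=cv2.imread("pics/f_scene.png")[160:310,140:380]
cv2.imwrite("pics/f_s.png",cv2.resize(im,None,fx=3.3,fy=3.3,interpolation=cv2.INTER_CUBIC))
E
```

```text
t 9.05 nest mm [-92.8 -36.9 195.5] yaw 21.18 xaxis [ 5.3e-03 -1.0e-04 -1.0e+00] F nest [-0.2 -0.7  0.4] w 0.070 j [-0.11  0.04  1.64  0.    1.46 -0.47]
shift units [0.8  2.28 6.68] turn units [ 3.697  0.02  -0.05 ]
```

View pics/f_s.png

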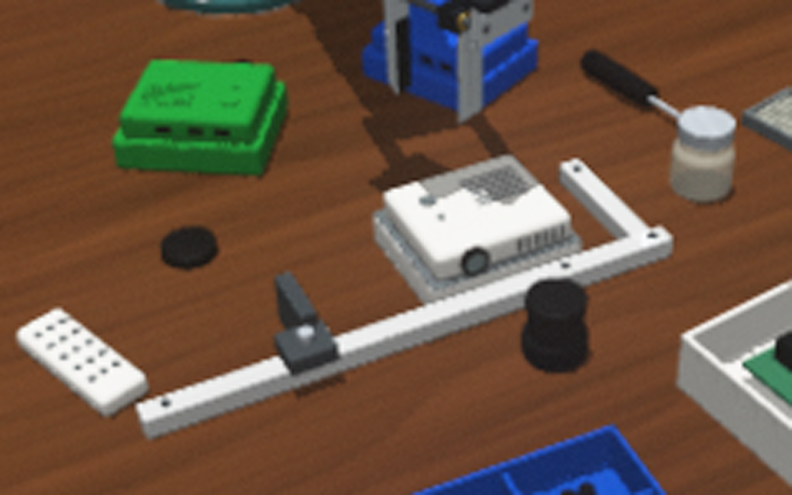

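>>> carry_out:
  increments:
    - [[0, 0.3, 1], [0.93, 0, 0], 70]
    - [[0, 0.6, 1], [0.92, 0, 0], 70]
    - [[0, 0.8, 1], [0.92, 0, 0], 70]
    - [[0, 1, 1], [0.92, 0, 0], 70]
    - [[0, 1, 1], [0, 0, -0.05], 70]

```text
t: 9.78
tcp_pos: [0.5986, -0.0863, 0.1952]
orientation: [[-0.002, 1.0, -0.004], [-0.0, -0.004, -1.0], [-1.0, -0.002, 0.0]]
ft_force: [0.7, 0.3, -0.2]
gripper_width: 0.0698
```

```bash
python3 go.py -2 -145 108 0
```

```text
t 9.78 nest mm [  -1.4 -124.4  195.2] yaw 0.32 xaxis [-1.8e-03 -4.0e-04 -1.0e+00] F nest [ 0.7  0.3 -0.2] w 0.070 j [-0.24  0.25  1.4  -0.    1.5  -0.23]
shift units [ 4.36 -0.03  1.03] turn units [0.057 0.004 0.018]
```

>>> carry_out:
  increments:
    - [[0.4, 0, 1], [0.06, 0, 0.02], 70]
    - [[1, 0, 0], [0, 0, 0], 70]
    - [[1, 0, 0], [0, 0, 0], 70]
    - [[1, 0, 0], [0, 0, 0], 70]
    - [[0.9, 0, 0], [0, 0, 0], 70]

```text
t: 10.4
tcp_pos: [0.5959, -0.1059, 0.1075]
orientation: [[-0.003, 1.0, -0.012], [0.0, -0.012, -1.0], [-1.0, -0.003, -0.0]]
ft_force: [-1.1, -0.2, 0.6]
gripper_width: 0.0701
```

```bash
python3 go.py -2 -78 108 0;python3 - <<'E'
from h import *
for c in ["top","scene"]: cv2.imwrite(f"pics/g_{c}.png",read_camera(c)[:,:,::-1])
im=cv2.imread("pics/g_scene.png")[160:310,140:380]
cv2.imwrite("pics/g_s.png",cv2.resize(im,None,fx=3.3,fy=3.3,interpolation=cv2.INTER_CUBIC))
E
```

```text
t 10.40 nest mm [  -3.8 -144.1  107.5] yaw -0.10 xaxis [-3.1e-03  1.0e-04 -1.0e+00] F nest [-1.1 -0.2  0.6] w 0.070 j [-0.27  0.32  1.49 -0.    1.33 -0.26]
shift units [-0.02  0.08 -3.3 ] turn units [-0.017 -0.001  0.031]
```

View pics/g_s.png

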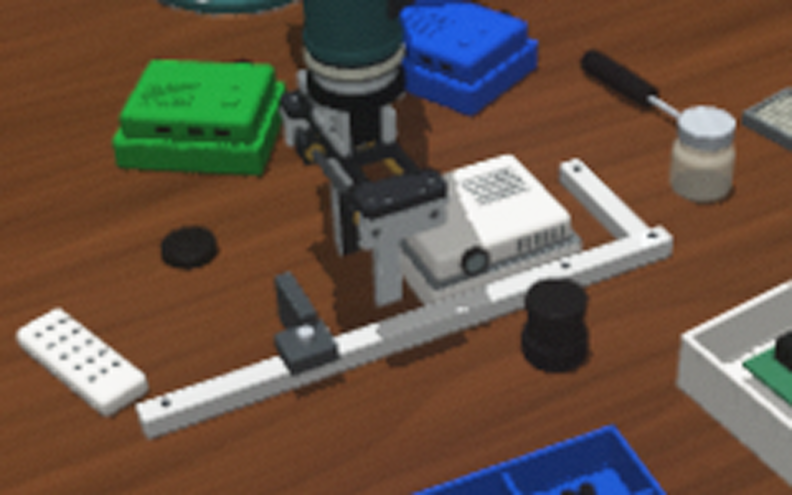

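>>> carry_out:
  increments:
    - [[0, 0.1, -0.6], [0, 0, 0], 70]
    - [[0, 0, -0.6], [0, 0, 0], 70]
    - [[0, 0, -0.4], [0, 0, 0], 70]
    - [[0, 0, -0.4], [0, 0, 0], 70]
    - [[0, 0, -0.4], [0, 0, 0], 70]

```text
t: 11.12
tcp_pos: [0.5998, -0.058, 0.1098]
orientation: [[-0.001, 1.0, -0.012], [-0.002, -0.012, -1.0], [-1.0, -0.001, 0.002]]
ft_force: [0.1, -5.3, 2.5]
gripper_width: 0.0701
```

>>> carry_out:
  increments:
    - [[0, 0, -0.25], [0, 0, 0], 70]
    - [[0, 0, -0.2], [0, 0, 0], 70]
    - [[0, 0, -0.15], [0, 0, 0], 70]

```text
t: 11.5
tcp_pos: [0.5999, -0.0463, 0.1097]
orientation: [[-0.001, 1.0, -0.012], [-0.002, -0.012, -1.0], [-1.0, -0.001, 0.002]]
ft_force: [-1.0, -5.4, 3.8]
gripper_width: 0.0702
```

```bash
python3 go.py -2 -78 108 0
```

```text
t 11.50 nest mm [ -0.4 -84.4 109.7] yaw -0.12 xaxis [-0.0012 -0.0022 -1.    ] F nest [-1.  -5.4  3.8] w 0.070 j [-0.17  0.31  1.5  -0.    1.33 -0.16]
shift units [ 0.09 -0.08 -0.32] turn units [-0.021  0.022  0.012]
```

>>> carry_out:
  increments:
    - [[0, 0, -0.15], [0, 0, 0], 70]
    - [[0, 0, -0.1], [0, 0, 0], 70]

```text
t: 11.75
tcp_pos: [0.6, -0.0414, 0.1098]
orientation: [[-0.001, 1.0, -0.012], [-0.002, -0.012, -1.0], [-1.0, -0.001, 0.002]]
ft_force: [-0.1, -5.6, 3.4]
gripper_width: 0.0699
```

>>> carry_out:
  increments:
    - [[0, 0, -0.05], [0, 0, 0], 70]
    - [[0, 0, -0.05], [0, 0, 0], 70]

```text
t: 12.0
tcp_pos: [0.6, -0.0406, 0.1098]
orientation: [[-0.001, 1.0, -0.012], [-0.005, -0.012, -1.0], [-1.0, -0.001, 0.005]]
ft_force: [-0.7, -9.6, 3.1]
gripper_width: 0.0701
```

>>> carry_out:
  increments:
    - [[0, 0, -0.05], [0, 0, 0], 70]
    - [[0, 0, 0], [0, 0, 0], 70]

```text
t: 12.25
tcp_pos: [0.6, -0.0405, 0.1098]
orientation: [[-0.001, 1.0, -0.012], [-0.007, -0.012, -1.0], [-1.0, -0.001, 0.007]]
ft_force: [0.3, -10.6, 2.7]
gripper_width: 0.07
```

>>> carry_out:
  increments:
    - [[0, 0, -0.05], [0, 0, 0], 70]
    - [[0, 0, 0.5], [0, 0, 0], 70]
    - [[0, 0, 1], [0, 0, 0], 70]
    - [[-1, 0, 0.5], [0, 0, 0], 40]
    - [[-1, 0, 0.5], [0, 0, 0], 0]

```text
t: 12.88
tcp_pos: [0.5986, -0.0871, 0.1483]
orientation: [[-0.005, 1.0, -0.012], [0.002, -0.012, -1.0], [-1.0, -0.005, -0.002]]
ft_force: [0.0, -0.4, 0.8]
gripper_width: 0.0535
```

>>> carry_out:
  increments:
    - [[-1, 0.3, 1], [0, 0, 0], 0]
    - [[-0.5, 0.3, 1], [0, 0, 0], 0]
    - [[0, 0.3, 1], [0, 0, 0], 0]
    - [[0, 0.3, 1], [0, 0, 0], 0]
    - [[0, 0.3, 1], [0, 0, 0], 0]

```text
t: 13.5
tcp_pos: [0.6279, -0.1882, 0.1774]
orientation: [[-0.005, 1.0, -0.012], [0.001, -0.012, -1.0], [-1.0, -0.005, -0.001]]
ft_force: [0.3, 0.2, 0.4]
gripper_width: 0.0036
```

```bash
python3 go.py 27 -265 180 0;python3 - <<'E'
from h import *
for c in ["top","scene"]: cv2.imwrite(f"pics/h_{c}.png",read_camera(c)[:,:,::-1])
from fit import *
S=3.3; j=np.load("jig.npy")
for cam,off in(("top",(200,100)),("scene",(140,160))):
    im=cv2.imread(f"pics/h_{cam}.png")[off[1]:off[1]+160,off[0]:off[0]+240]
    im=cv2.resize(im,None,fx=S,fy=S,interpolation=cv2.INTER_CUBIC)
    draw(im,cam,j,PL,(0,0,255),S,np.array(off)); draw(im,cam,j,JL,(0,255,0),S,np.array(off))
    cv2.imwrite(f"pics/hh_{cam}.png",im)
E
```

```text
t 13.50 nest mm [  29.  -226.   177.4] yaw -0.12 xaxis [-0.0047  0.001  -1.    ] F nest [0.3 0.2 0.4] w 0.004 j [-0.38  0.37  1.28 -0.    1.5  -0.37]
shift units [-0.13 -0.09  1.95] turn units [-0.021 -0.01   0.047]
```

View pics/hh_top.png

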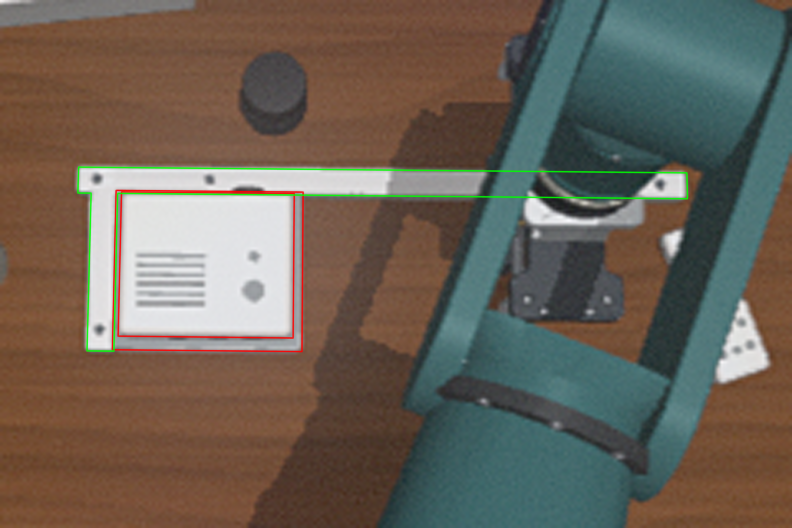

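View pics/hh_scene.png

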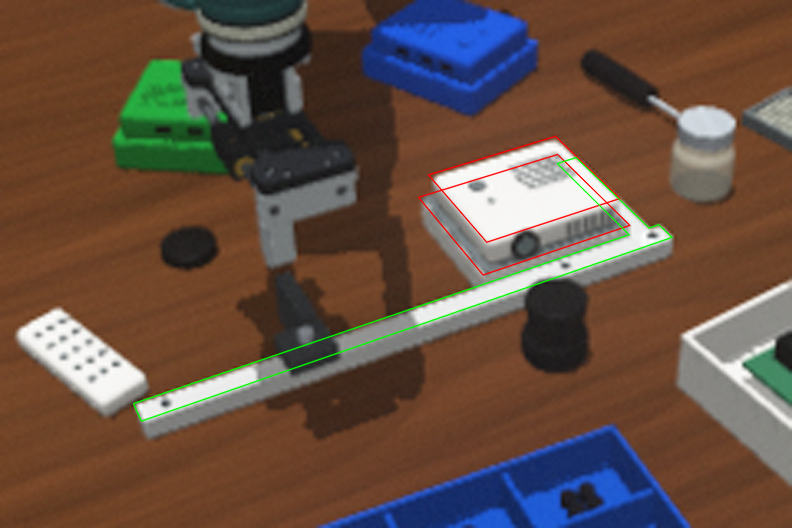

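>>> carry_out:
  increments:
    - [[0, -0.1, 1], [0, 0, 0.05], 0]
    - [[0, 0, 1], [0, 0, 0], 0]
    - [[0.8, 0, 0], [0, 0, 0], 0]
    - [[0.8, 0, 0], [0, 0, 0], 0]
    - [[0.8, 0, 0], [0, 0, 0], 0]

```text
t: 14.22
tcp_pos: [0.6251, -0.2262, 0.1284]
orientation: [[0.0, 1.0, -0.011], [0.001, -0.011, -1.0], [-1.0, 0.0, -0.001]]
ft_force: [0.7, 0.3, -0.5]
gripper_width: 0.0003
```

```bash
python3 go.py 27 -97 112 0;python3 - <<'E'
from h import *
for c in ["scene","wrist"]: cv2.imwrite(f"pics/i_{c}.png",read_camera(c)[:,:,::-1])
im=cv2.imread("pics/i_scene.png")[160:310,140:380]
cv2.imwrite("pics/i_s.png",cv2.resize(im,None,fx=3.3,fy=3.3,interpolation=cv2.INTER_CUBIC))
E
```

```text
t 14.22 nest mm [  26.5 -264.   128.4] yaw -0.08 xaxis [ 2.0e-04  1.2e-03 -1.0e+00] F nest [ 0.7  0.3 -0.5] w 0.000 j [-0.43  0.43  1.31  0.    1.41 -0.42]
shift units [ 0.83  0.01 -8.35] turn units [-0.015 -0.012 -0.002]
```

View pics/i_s.png

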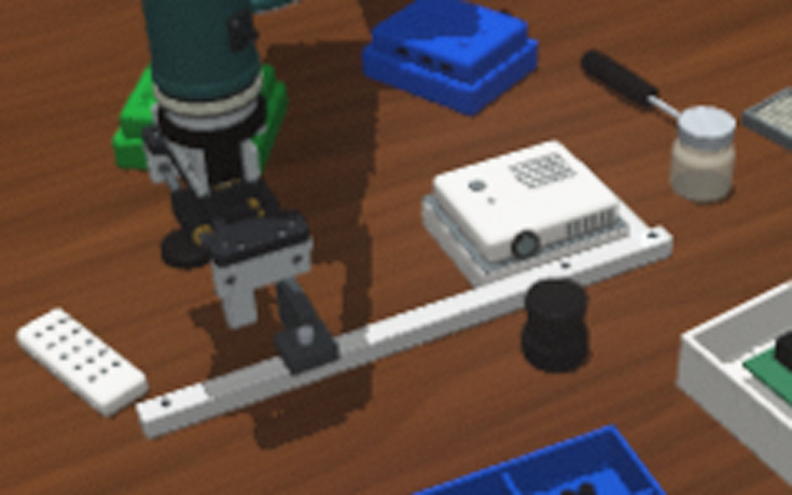

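>>> carry_out:
  increments:
    - [[0.8, 0, 0], [0, 0, 0], 0]
    - [[0, 0, -0.8], [0, 0, 0], 0]
    - [[0, 0, -0.6], [0, 0, 0], 0]
    - [[0, 0, -0.5], [0, 0, 0], 0]
    - [[0, 0, -0.5], [0, 0, 0], 0]

```text
t: 14.95
tcp_pos: [0.6263, -0.1784, 0.1151]
orientation: [[0.003, 1.0, -0.012], [-0.001, -0.012, -1.0], [-1.0, 0.003, 0.001]]
ft_force: [-0.4, -1.3, 0.0]
gripper_width: 0.0004
```

>>> carry_out:
  increments:
    - [[0, 0, -0.6], [0, 0, 0], 0]
    - [[0, 0, -0.6], [0, 0, 0], 0]
    - [[0, 0, -0.6], [0, 0, 0], 0]
    - [[0, 0, -0.6], [0, 0, 0], 0]
    - [[0, 0, -0.6], [0, 0, 0], 0]

```text
t: 15.58
tcp_pos: [0.627, -0.1182, 0.1148]
orientation: [[0.003, 1.0, -0.012], [-0.0, -0.012, -1.0], [-1.0, 0.003, 0.0]]
ft_force: [0.3, -2.7, 0.4]
gripper_width: 0.0003
```

```bash
python3 go.py 27 -97 112 0
```

```text
t 15.57 nest mm [  27.4 -156.1  114.8] yaw -0.12 xaxis [ 0.0027 -0.     -1.    ] F nest [ 0.4 -2.7  0.4] w 0.000 j [-0.28  0.38  1.4   0.    1.36 -0.26]
shift units [ 0.14 -0.03 -2.95] turn units [-0.021  0.    -0.027]
```

>>> carry_out:
  increments:
    - [[0, 0, -0.6], [0, 0, 0], 0]
    - [[0, 0, -0.6], [0, 0, 0], 0]
    - [[0, 0, -0.6], [0, 0, 0], 0]
    - [[0, 0, -0.5], [0, 0, 0], 0]
    - [[0, 0, -0.3], [0, 0, 0], 0]

```text
t: 16.2
tcp_pos: [0.6276, -0.0662, 0.1145]
orientation: [[0.002, 1.0, -0.012], [0.0, -0.012, -1.0], [-1.0, 0.002, -0.0]]
ft_force: [0.5, -1.4, 0.3]
gripper_width: 0.0003
```

>>> carry_out:
  increments:
    - [[0, 0, -0.1], [0, 0, 0], 0]
    - [[0, 0, -0.1], [0, 0, 0], 0]

```text
t: 16.45
tcp_pos: [0.6276, -0.0631, 0.1145]
orientation: [[0.002, 1.0, -0.012], [-0.0, -0.012, -1.0], [-1.0, 0.002, 0.0]]
ft_force: [-0.4, -2.0, 0.9]
gripper_width: 0.0004
```

```bash
python3 go.py 27 -97 112 0
```

```text
t 16.45 nest mm [  27.4 -101.   114.5] yaw -0.13 xaxis [ 2.1e-03 -1.0e-04 -1.0e+00] F nest [-0.4 -2.   0.9] w 0.000 j [-0.19  0.37  1.42  0.    1.36 -0.18]
shift units [ 0.13 -0.02 -0.2 ] turn units [-0.023  0.001 -0.021]
```

>>> carry_out:
  increments:
    - [[0, 0, -0.1], [0, 0, 0], 0]
    - [[0, 0, -0.05], [0, 0, 0], 0]

```text
t: 16.7
tcp_pos: [0.6276, -0.0604, 0.1146]
orientation: [[0.002, 1.0, -0.012], [-0.001, -0.012, -1.0], [-1.0, 0.002, 0.001]]
ft_force: [0.6, -4.7, 0.7]
gripper_width: 0.0005
```

>>> carry_out:
  increments:
    - [[0, 0, -0.05], [0, 0, 0], 0]
    - [[0, 0, 0], [0, 0, 0], 0]

```text
t: 16.95
tcp_pos: [0.6276, -0.0602, 0.1146]
orientation: [[0.002, 1.0, -0.012], [-0.002, -0.012, -1.0], [-1.0, 0.002, 0.002]]
ft_force: [0.5, -4.8, 1.2]
gripper_width: 0.0005
```

>>> carry_out:
  increments:
    - [[0, 0, -0.05], [0, 0, 0], 0]
    - [[0, 0, 0], [0, 0, 0], 0]

```text
t: 17.2
tcp_pos: [0.6276, -0.06, 0.1146]
orientation: [[0.002, 1.0, -0.013], [-0.004, -0.013, -1.0], [-1.0, 0.002, 0.004]]
ft_force: [0.9, -7.0, 0.7]
gripper_width: 0.0004
```

>>> carry_out:
  increments:
    - [[0, 0, 0.3], [0, 0, 0], 0]
    - [[0, 0, 1], [0, 0, 0], 0]
    - [[0, 0, 1], [0, 0, 0], 0]
    - [[-1, 0, 0.5], [0, 0, 0], 0]
    - [[-1, -0.5, 0.5], [0, 0, 0], 0]

```text
t: 17.82
tcp_pos: [0.6164, -0.1254, 0.1548]
orientation: [[0.001, 1.0, -0.013], [0.0, -0.013, -1.0], [-1.0, 0.001, -0.0]]
ft_force: [-0.5, 0.5, 0.5]
gripper_width: 0.0005
```

>>> carry_out:
  increments:
    - [[-1, -1, 1], [0, 0, 0], 0]
    - [[-1, -1, 1], [0, 0, 0], 0]
    - [[-1, -1, 1], [0, 0, 0], 0]
    - [[0, -1, 1], [0, 0, 0], 0]
    - [[0, -1, 1], [0, 0, 0], 0]

```text
t: 18.45
tcp_pos: [0.5142, -0.2238, 0.2158]
orientation: [[0.004, 1.0, -0.012], [-0.001, -0.012, -1.0], [-1.0, 0.004, 0.001]]
ft_force: [-0.2, -0.3, 0.3]
gripper_width: 0.0007
```

>>> carry_out:
  increments:
    - [[0, -1, 1], [0, 0, 0], 0]
    - [[0, -1, 1], [0, 0, 0], 0]
    - [[0, -1, 1], [0, 0, 0], 0]
    - [[0, 0, 0], [0, 0, 0], 0]

```text
t: 18.95
tcp_pos: [0.4532, -0.2833, 0.2151]
orientation: [[0.003, 1.0, -0.015], [-0.001, -0.015, -1.0], [-1.0, 0.003, 0.001]]
ft_force: [-0.1, 0.8, -0.4]
gripper_width: 0.0003
```

```bash
python3 go.py;python3 - <<'E'
from fit import *
S=3.3; j=np.load("jig.npy")
CL=[[(2,-89,48),(58,-89,48)],[(2,-70,30),(58,-70,30)]]
for cam,off in(("top",(200,100)),("scene",(140,160))):
    a=read_camera(cam)[:,:,::-1]; cv2.imwrite(f"pics/k_{cam}.png",a)
    for k,z in(("clamp_back",.0255),("clamp_pad",.0255),("projector",0)):
        for d in tip_of(cam,k)[:3]:
            w=bp(cam,d["xy"],z)[:2]-j[:2]; c,s=np.cos(j[2]),np.sin(j[2])
            print(cam,k,round(d["score"],2),(np.array([[c,s],[-s,c]])@w*1000).round(1))
    im=cv2.resize(np.ascontiguousarray(a[off[1]:off[1]+160,off[0]:off[0]+240]),None,fx=S,fy=S,interpolation=cv2.INTER_CUBIC)
    draw(im,cam,j,PL,(0,0,255),S,np.array(off)); draw(im,cam,j,JL,(0,255,0),S,np.array(off)); draw(im,cam,j,CL,(0,255,255),S,np.array(off))
    cv2.imwrite(f"pics/kk_{cam}.png",im)
E
```

```text
t 18.95 nest mm [-144.7 -322.8  215.1] yaw -0.31 xaxis [ 2.8e-03 -6.0e-04 -1.0e+00] F nest [-0.1  0.8 -0.4] w 0.000 j [-0.67  0.09  1.55  0.    1.51 -0.65]
top clamp_back 0.64 [ 31.8 -88.4]
top clamp_pad 0.5 [ 25.3 -68. ]
top projector 0.68 [-279.2   69.1]
top projector 0.62 [-287.3 -191.5]
top projector 0.6 [ 4.2 -6.8]
scene clamp_back 0.77 [ 27.2 -88.2]
scene projector 0.96 [-5.8  7.8]
scene projector 0.72 [-280.6 -189.7]
scene projector 0.62 [-287.6   62.5]
```

View pics/kk_top.png

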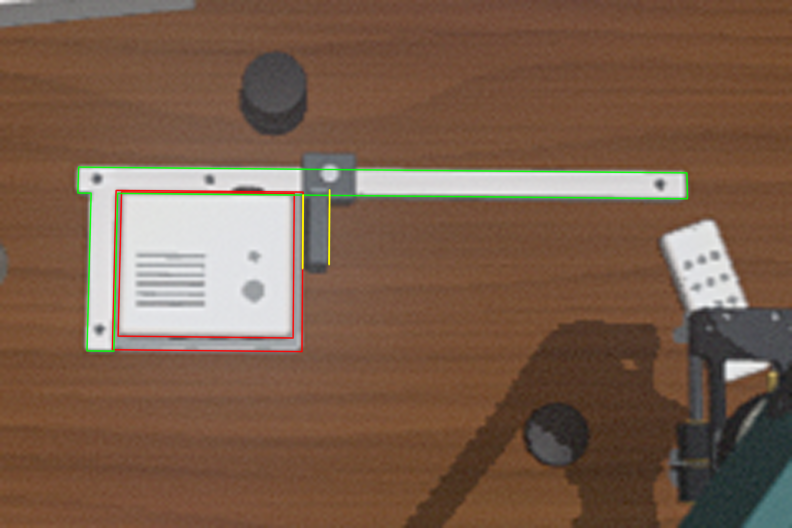

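View pics/kk_scene.png

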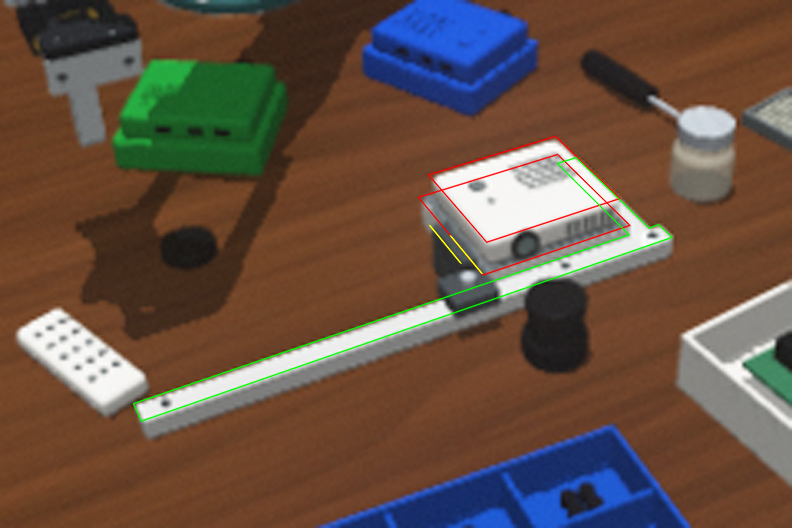

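```bash
python3 -c "
from cell import *
print(sign_off())"
```

```text
the job is handed in; nothing more can be done
None
```

I pushed the projector home against both bars, pushed the clamp up to it from behind, and handed the job in at about 19 s of the 72 s. Sign-off reports no verdict, so this rests on my own checks.

**How it went**
- **Back bar:** I pushed with both open fingers on the projector's −x side. This squared it and brought it against the bar; the contact force rose to about 16 N.
- **Side bar:** I pushed with both fingers on the −y side; the last reading was about 11 N.
- **Clamp:** I pushed the steel plate from behind with closed fingers. The force went from about 2 N while sliding to 7 N when the pad met the projector.
- **Finish:** I then backed the gripper well clear.

**Last checks**
- **Projector:** In both the top and scene pictures the drawn home outline lies on the projector to about a pixel (roughly 2 mm), with no visible turn.
- **Clamp:** The networks put the clamp's back face at nest y = −88.4 and −88.2 mm, against −89 mm expected. That is a clamp joint of about 0.161, inside 0.156 to 0.164.
- **Bystanders:** The things in the enlarged pictures look unmoved; I did not measure them or check every one at the end.
- **Disagreement:** The network's origin for the projector was off by 4 to 8 mm, in opposite directions in the two cameras. I put that down to network error, because the outlines and the contact forces agree with home.

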